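Set up a spring creep test

TASK

Set up a creep test on the spring tester: stand the finished orange-capped spring upright in the grey tray, stand the blue-capped spring in the middle of the tester plate instead, and set the brass weight centrally and gently on its cap, without squeezing the spring to its stop. Then slide the tester's red reference marker down until its blade is level with the top of the loaded blue cap, and leave the spring loaded like that. Leave the dark bottle, the pipette bulb, the glass beaker and the clip jar standing where they are.

Things in the scene. Friction and masses are not known exactly. Their poses are not given: they have to be found in the camera images.
- tester: bench spring tester, fixed: grey base 185 x 130 x 12 mm, round plate of 34 mm radius, steel post (14 x 28 mm, top 171 mm above the bench) behind it. Origin on the bench under the plate's centre; x points to the post (at x = 78 mm), z up. The marker's blade points at the plate, tip 36 mm from its axis: fingers closing along the tester's y round a spring on the plate clear blade and post
- plate_top (a point): centre of the tester plate's top face, 24 mm above the bench; a thin black ring of 26 mm radius is drawn round it. At the start the orange spring stands on it
- marker (a joint): height of the red reference marker on the post, m, 0 lowest, 0.075 highest, grows upward; at 0 its blade is 70 mm above the bench. It starts above every loaded height. It slides with about 4 N of friction and stays where it is left
- blade (a point): tip of the marker's thin horizontal red blade (2 mm thick), at the middle of its thickness: the reference line
- marker_grip (a point): holding point of the marker's upright red fin, at the end of a bar on the tester's +y side (78 mm from the post's axis): 12 mm thick along the tester's x, 28 mm wide along its y; its top edge is 10 mm above this point and 24 mm above the blade's line. Pinch it from above, fingers closing along the tester's x, or push it down
- blue_mid (a point): blue-capped spring cartridge, centre half-way up its free height; its z is its axis. Free height 100 mm: steel foot 46 mm diameter, 10 mm tall; open coils 36 mm diameter; blue cap 44 mm diameter, 78 to 100 mm above its underside: grasp it round the cap. 0.15 kg
- blue_cap_top (a point): centre of the top face of the blue cap, 100 mm above the spring's underside when free; sinks as the spring is compressed
- blue_cap (a joint): compression of the blue spring, m: 0 free, 0.055 at its stop; stiffness 180 N/m after a preload of about 1.4 N, damped. Under the weight it settles somewhere between about 0.010 and 0.041
- orange_mid (a point): orange-capped spring cartridge, already tested, standing on the tester plate at the start; same make, sizes and centre point as the blue one
- weight_mid (a point): brass test weight, 72 mm tall, centre half-way up; its z is its axis. Body 48 mm diameter, 40 mm tall; neck 14 mm diameter; knob 24 mm diameter, 48 to 72 mm above its underside: grasp the knob. Mass not known, 0.33 to 0.83 kg, so the loaded height must be read
- tray: grey tray, fixed, 170 mm along its x, 110 mm along its y, walls 22 mm high and 4 mm thick, floor about 4 mm thick. Origin on the bench under its centre. The clip jar stands near its -x end; the orange spring belongs in the free part
- jar_mid (a point): white clip jar with blue lid standing in the tray near its -x end, 42 mm diameter, 54 mm tall, centre half-way up; leave it
- bottle_mid (a point): dark sample bottle with white cap, 40 mm diameter, 100 mm tall, centre half-way up; a bystander among the things to be fetched; leave it
- bulb_mid (a point): red rubber pipette bulb, 46 mm diameter, 79 mm tall, point 30 mm above its underside; bystander; leave it
- beaker_mid (a point): small glass beaker, 71 mm diameter, 56 mm tall, centre half-way up; bystander; leave it

How it is judged (in metres and radians):
On the way, in this order (a step that is already met when the one before it is completed fails the run):
1. the orange spring stands upright in the tray (x of orange_mid in the frame of tray between -0.063 and 0.063 m and y of orange_mid in the frame of tray between -0.034 and 0.034 m and z of orange_mid in the frame of tray between 0.045 and 0.062 m and angle between orange_mid's own z axis and vertical below 0.1 rad), for 0.2 s.
2. the blue spring stands upright in the middle of the tester plate (horizontal distance between blue_mid and plate_top below 0.008 m and z of blue_mid in the frame of plate_top between 0.045 and 0.055 m and angle between blue_mid's own z axis and vertical below 0.08 rad), for 0.2 s.
3. the weight sits on the blue cap and compresses the spring (all of step 2 and horizontal distance between weight_mid and blue_cap_top below 0.01 m and z of weight_mid in the frame of blue_cap_top between 0.032 and 0.04 m and angle between weight_mid's own z axis and vertical below 0.1 rad and value of joint blue_cap above 0.008 m), for 0.2 s.
At the end, for the whole second after the job is handed in: Orange spring upright in the tray; blue spring upright on the tester plate within 8 mm of its centre; weight upright on the blue cap within 10 mm of its centre, compressing it; marker blade within 5 mm of the height of the loaded cap's top (all of step 1 and all of step 3 and z of blade in the frame of blue_cap_top between -0.005 and 0.005 m); the robot touches nothing.
It fails at once if the dark bottle is shifted more than 30 mm or tipped (distance of bottle_mid from where it was at the start of the episode above 0.03 m or angle between bottle_mid's own z axis and vertical above 0.5 rad).
It fails at once if the pipette bulb is shifted more than 30 mm or tipped (distance of bulb_mid from where it was at the start of the episode above 0.03 m or angle between bulb_mid's own z axis and vertical above 0.5 rad).
It fails at once if the glass beaker is shifted more than 30 mm or tipped (distance of beaker_mid from where it was at the start of the episode above 0.03 m or angle between beaker_mid's own z axis and vertical above 0.5 rad).
It fails at once if the clip jar is shifted more than 30 mm or tipped (distance of jar_mid from where it was at the start of the episode above 0.03 m or angle between jar_mid's own z axis and vertical above 0.5 rad).
It fails at once if the blue spring is squeezed down to its stop (cap down more than 52 mm) (value of joint blue_cap above 0.052 m).
It also fails if it takes over 72 s, if anything falls off the work surface, if the arm or the gripper's body presses on something with over 40 N, if the wrist force passes 120 N, or if a joint passes its speed limit or range.

ROBOT

A 6-joint arm with a two-finger parallel gripper is mounted at the origin on a cart in front of the work surface, level with it; the furniture and walls round the work are solid. World frame = base frame: x ahead of the robot, y to its left, z up, the work surface at z = 0. Lengths are in m, angles in degrees, forces in N, time in s.
With the tool pointing down it reaches from about 0.4 to 0.825 m from the base axis. Payload 7 kg.
Tool frame: the origin (TCP) lies at the centre of the arm's flange, where the gripper is bolted on; the fingertips stand 178 mm ahead of it and the grasp point (between the pads) lies 159 mm ahead of it (tip_reach is the distance from the TCP to the fingertips, in m); z points along the fingers, y is the line along which they close (so a half turn about z gives the same grasp; the last joint's range is limited). The gripper opens to 88 mm and grips with 3 to 60 N. Pads are 19 mm wide; open, the fingers measure 130 mm over their backs; the gripper's body (78 mm by 193 mm) begins 47 mm behind the grasp point.
Start: joints at [-56.259, 20.546, 0.682, 0, -70.136, -16.507], TCP at [0.2, -0.645, 0.405] pointing down, gripper open.
Joint ranges: [-176.03, 176.03], [-82.01, 121.73], [-58.28, 71.71], [-173.87, 95.51], [-174.79, -0.11], [-173.66, 173.66]. Speed limits (degrees/s): [136.94, 136.94, 172.46, 180, 180, 180].

INTERFACE

Orientations are given as [roll, pitch, yaw] about the fixed x, y, z axes, in that order (R = Rz(yaw) Ry(pitch) Rx(roll)).
In Python, from plant import * gives the robot as it stands.
- The arm moves only by the shell command python3 -m handwheel 'ROWS'. ROWS is JSON, a list of rows, each a list of 7 numbers: the opening, from -1 (shut) to 1 (fully open), then the shift along the tool's x, y, z as a fraction of full scale, then the turn, a rotation vector about the tool's x, y, z as a fraction of full scale. A call has 1 to 5 rows; each row shifts and turns the commanded pose from where the row before left it, along the tool's axes as they then stand; what a row does not reach is not made up. Full scale, the value 1, is 0.025 m for a shift and 6 degrees for a turn. A row lasts 1/8 s, in which the tool goes at most 62.5 mm and 10.7 degrees, less where a joint would pass 70% of its speed; a pose out of reach is approached as far as the arm can. A call with a number of a shift or a turn outside -1 to 1 is refused whole. A call with a gripper value outside its range is refused whole. The fingers move at their own pace and stop on an object; the grip force is fixed at half the most. Time passes only in rows, so rows that do not move let the fingers close. It gives the time, the measured TCP pose, the force, the opening and the grip force at its end, in the units of the state.
- get_obs(): the state, without advancing time (a new reading comes with each control period).
- snapshot(name): name is "side" or "top"; returns a dict with "color" (480x640x3 uint8, red, green, blue), "fx", "fy", "cx", "cy" (pixels), "k1" (the pictures are not rectified: a ray, as slopes to the right and down, at radius r is drawn at 1 + k1 r^2 times it, then the intrinsics apply), "R" (3x3) and "t" (3): a world point X has camera coordinates R X + t. Camera axes: x right, y down, z forward; pixel columns grow to the right and rows downward; lengths in m; the calibration is good to about 2 mm. A picture is of the moment at which its call begins. There is no depth.
- close_job(): hands the job in; it is judged then, once.
The state is a dict: "clock": time; "joint_pos": joint angles; "qvel": joint speeds; "tau": joint torques, N m; "tool_pos": TCP position; "orientation": TCP orientation; "force": force on the tool from outside, world axes, zero at the start; "moment": the same for the moment, N m; "opening": finger opening in m; "gripper_force": force on a finger pad.
Only numpy, scipy, OpenCV 4.12 (cv2) and the standard library are available. Lean on these libraries where they do the work, as an engineer would, in place of code of your own. Each camera call takes 0.05 s, during which the arm holds its last target. There are 200 camera calls.

## Working session

There is one attempt and no reset: what is moved stays moved. The work goes in short steps, Python scripts to look and compute and a shell command to move; the robot and the scene stay as the last step left them, time stands still between calls to the robot, and variables do not carry over. Pictures are saved under pics/ and viewed, at most 13 in all, crops included, and the job is handed in when it is done.

```bash
ls; mkdir -p pics
cat > h.py <<'E'
from plant import *
import numpy as np, cv2
def snap(n,f=None):
    s=snapshot(n)
    if f: cv2.imwrite('pics/'+f,s['color'][:,:,::-1])
    return s
def ray(s,u,v):
    K=np.array([[s['fx'],0,s['cx']],[0,s['fy'],s['cy']],[0,0,1.]])
    d=np.array([(u-s['cx'])/s['fx'],(v-s['cy'])/s['fy']]);x=d.copy()
    for _ in range(30): x=d/(1+s['k1']*(x@x))
    R=np.array(s['R']);t=np.array(s['t'])
    return -R.T@t, R.T@np.array([x[0],x[1],1])
def atz(s,u,v,z):
    o,d=ray(s,u,v); return o+d*(z-o[2])/d[2]
def proj(s,X):
    c=np.array(s['R'])@np.array(X)+np.array(s['t']);x=c[:2]/c[2];x=x*(1+s['k1']*(x@x))
    return np.array([s['fx']*x[0]+s['cx'],s['fy']*x[1]+s['cy']])
def blobs(s,lo,hi,amin=60):
    h=cv2.cvtColor(s['color'],cv2.COLOR_RGB2HSV)
    m=cv2.inRange(h,np.array(lo),np.array(hi))
    n,l,st,c=cv2.connectedComponentsWithStats(m)
    return [(c[i].round(1).tolist(),st[i].tolist()) for i in range(1,n) if st[i][4]>=amin]
E
python3 - <<'E'
from h import *
for n in('side','top'):
    s=snap(n,n+'0.png'); print(n,s['fx'],s['k1'],-np.array(s['R']).T@s['t'],np.array(s['R']).round(2).tolist())
print(get_obs())
E
```

```text
pics
side 452.4276247466416 -0.06421092184674741 [-0.05308745  0.85865039  0.6229677 ] [[-0.82, -0.57, 0.0], [-0.26, 0.37, -0.89], [0.51, -0.73, -0.46]]
top 575.823553343025 -0.026692981209591765 [3.05070991e-01 2.32714725e-04 1.27350911e+00] [[-0.02, -1.0, -0.0], [-0.98, 0.02, -0.17], [0.17, 0.0, -0.99]]
{'clock': 0.1, 'joint_pos': array([-5.62606871e+01,  2.05866669e+01,  6.39688145e-01, -1.97463695e-02,
       -7.01358438e+01, -1.65058288e+01]), 'qvel': array([-0.02353903, -0.10269875,  0.20445011,  0.03181249,  0.01280222,
        0.00421344]), 'tau': array([-1.43507634e-03, -5.84161806e+01,  2.93752187e+01,  7.01548889e+00,
        1.02209556e-02, -3.28755220e-05]), 'tool_pos': array([ 0.19991917, -0.64453161,  0.40382241]), 'orientation': array([ 1.79915316e+02, -5.73442698e-03, -1.62773235e+02]), 'force': array([ 0.28271856, -0.00563628,  0.64082069]), 'moment': array([ 0.01548842, -0.02269489,  0.02664194]), 'gripper_force': 0.0, 'opening': 0.08785117114066102}
```

View pics/top0.png

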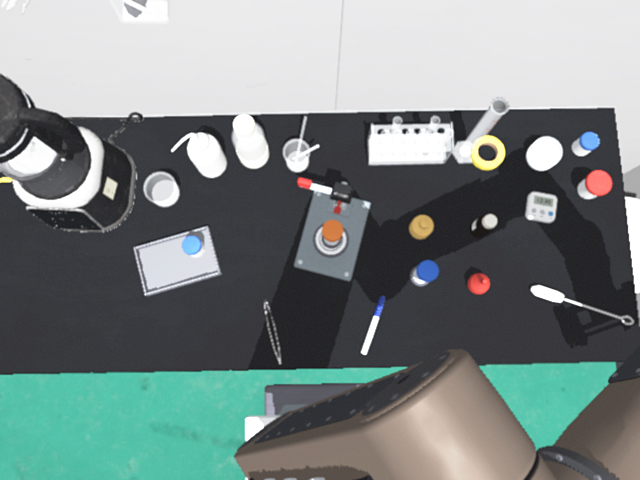

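View pics/side0.png

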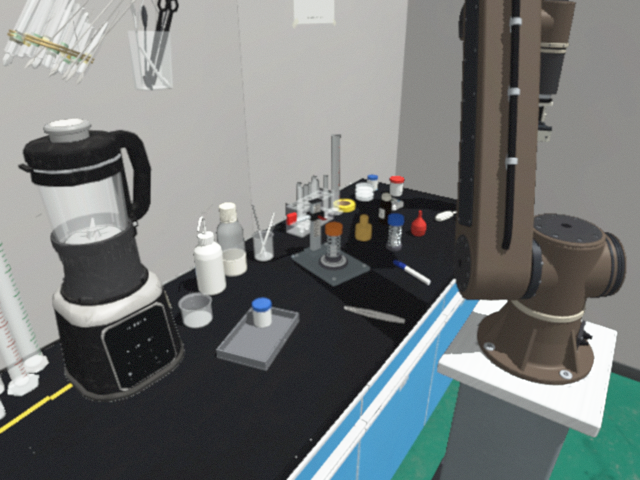

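The top view shows the orange cap at (332,232), the tester post at (341,190) with the marker fin at (305,183), the brass weight at (421,227) and the blue cap at (428,270). The bottle is at (485,222), the bulb at (479,284), the tray at (177,260), the jar at (190,243) and the beaker at (161,190). The side view agrees with this.

Run:
```python
from h import *
T=snap('top');S=snap('side')
for n,lo,hi in [('orange',(5,180,60),(13,255,255)),('blue',(105,150,50),(125,255,255)),('red',(0,180,60),(4,255,255)),('red2',(175,180,60),(179,255,255)),('brass',(14,120,60),(24,255,255))]:
    for c,s in (('T',T),('S',S)): print(n,c,blobs(s,lo,hi,25))
for n,u,v,z in [('tray c0',136,247,.022),('c1',210,228,.022),('c2',219,273,.022),('c3',145,293,.022),
 ('base c0',322,190,.012),('c1',370,206,.012),('c2',347,280,.012),('c3',295,265,.012),('fin',305,183,.16),('bottle',490,221,.1),('bulb',479,284,.04),('jar',191,244,.054),('weight',423,225,.072)]:
    print(n,atz(T,u,v,z).round(3))
i=T['color'][165:290,280:500];cv2.imwrite('pics/c1.png',cv2.resize(i[:,:,::-1],(792,450),interpolation=2))
```

```text
orange T []
orange S [([333.4, 228.3], [326, 222, 16, 13, 175])]
blue T [([583.0, 142.2], [580, 133, 9, 17, 29]), ([427.5, 270.1], [417, 260, 22, 22, 371]), ([378.7, 305.3], [374, 296, 10, 20, 80])]
blue S [([395.3, 219.1], [387, 213, 17, 13, 174]), ([398.9, 264.0], [393, 260, 12, 9, 61]), ([261.3, 303.8], [252, 297, 20, 14, 210])]
red T []
red S [([396.6, 179.5], [391, 177, 13, 5, 42]), ([291.1, 217.5], [287, 213, 9, 11, 71]), ([418.7, 226.4], [412, 216, 14, 20, 172])]
red2 T []
red2 S []
brass T [([421.1, 226.4], [409, 215, 25, 24, 450])]
brass S [([363.2, 228.7], [355, 214, 17, 28, 367])]
tray c0 [0.519 0.4   0.022]
c1 [0.559 0.237 0.022]
c2 [0.458 0.216 0.022]
c3 [0.417 0.377 0.022]
base c0 [ 0.643 -0.014  0.012]
c1 [ 0.604 -0.121  0.012]
c2 [ 0.438 -0.064  0.012]
c3 [0.474 0.05  0.012]
fin [0.619 0.022 0.16 ]
bottle [ 0.546 -0.361  0.1  ]
bulb [ 0.42  -0.346  0.04 ]
jar [0.518 0.271 0.054]
weight [ 0.546 -0.226  0.072]
```

View pics/c1.png

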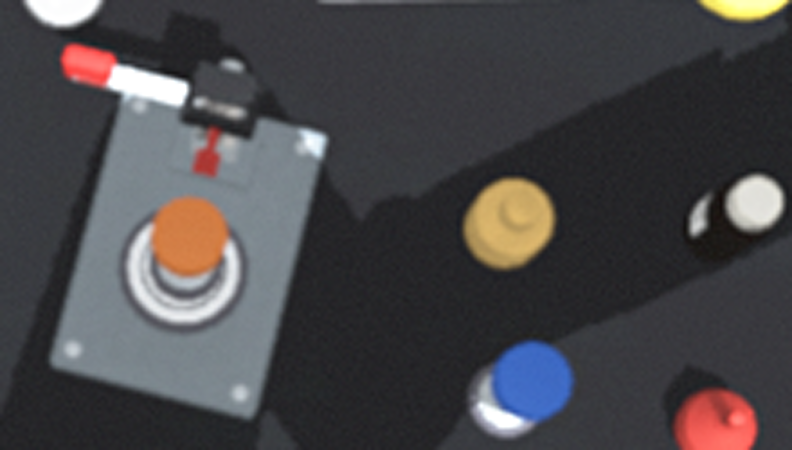

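```bash
cat >> h.py <<'E'
def tri(sa,a,sb,b):
    o1,d1=ray(sa,*a);o2,d2=ray(sb,*b)
    k=np.linalg.lstsq(np.stack([d1,-d2],1),o2-o1,rcond=None)[0]
    p,q=o1+k[0]*d1,o2+k[1]*d2
    return ((p+q)/2).round(4),round(float(np.linalg.norm(p-q)),4)
def go(x=None,y=None,z=None,yaw=None):
    "remaining move to put grasp point at world x,y,z: tool units (shift of 25mm, turn of 6deg)"
    from scipy.spatial.transform import Rotation as Ro
    o=get_obs();R=Ro.from_euler('xyz',o['orientation'],degrees=True);p=o['tool_pos']
    g=p+R.apply([0,0,.159]);w=np.array([a if a is not None else b for a,b in zip((x,y,z),g)])
    yw=o['orientation'][2] if yaw is None else yaw
    R2=Ro.from_euler('xyz',[180,0,yw],degrees=True)
    print('t',round(o['clock'],2),'grasp',g.round(4),'rpy',o['orientation'].round(2),'open',round(o['opening'],4),'F',o['force'].round(1),
     'shift',(R.inv().apply(w-g)/.025).round(2),'shift if yaw first',(R2.inv().apply(w-g)/.025).round(2),'turn',((R.inv()*R2).as_rotvec(degrees=True)/6).round(2))
E
python3 - <<'E'
from h import *
T=snap('top');S=snap('side')
def ctr(s,lo,hi,r):
    x,y,w,h=r;i=s['color'][y:y+h,x:x+w];m=cv2.inRange(cv2.cvtColor(i,cv2.COLOR_RGB2HSV),np.array(lo),np.array(hi))
    ys,xs=np.nonzero(m);return (round(xs.mean()+x,1),round(ys.mean()+y,1),len(xs),ys.min()+y,ys.max()+y)
ot=ctr(T,(3,120,60),(14,255,255),(315,212,40,40));os=ctr(S,(3,120,60),(14,255,255),(320,215,30,25));print(ot,os,tri(T,ot[:2],S,os[:2]))
print('orange top',atz(T,332.8,229.2,.124))
bt,bs=(427.5,270.1),(395.3,219.1);print('blue',tri(T,bt,S,bs),atz(T,428,270.3,.1))
print('weight',atz(T,423.9,223.3,.072))
ft=ctr(T,(0,110,60),(8,255,255),(295,172,20,22));ft2=ctr(T,(0,110,60),(8,255,255),(330,195,20,22));fs=ctr(S,(0,110,60),(8,255,255),(280,205,25,30))
print('fin',ft,fs,tri(T,ft[:2],S,fs[:2]),'blade',ft2)
# plate centre ring
print('ring',atz(T,280+183.5/3.6,165+268/3.6,.024))
go(.545,-.03,.25,-199.5)
E
```

```text
(np.float64(332.1), np.float64(230.3), 349, np.int64(220), np.int64(241)) (np.float64(333.4), np.float64(228.4), 231, np.int64(217), np.int64(235)) (array([ 0.5289, -0.0318,  0.1151]), 0.0021)
orange top [ 0.53041599 -0.03249518  0.124     ]
blue (array([ 0.4459, -0.2274,  0.091 ]), 0.0018) [ 0.44518416 -0.22633095  0.1       ]
weight [ 0.54939045 -0.22834818  0.072     ]
fin (np.float64(303.9), np.float64(182.4), 120, np.int64(177), np.int64(188)) (np.float64(291.1), np.float64(217.8), 105, np.int64(212), np.int64(224)) (array([0.6243, 0.0238, 0.141 ]), 0.0022) blade (np.float64(337.5), np.float64(207.5), 54, np.int64(200), np.int64(213))
ring [ 0.52710499 -0.03074231  0.024     ]
t 0.3 grasp [ 0.1999 -0.6445  0.2453] rpy [ 179.97   -0.   -162.77] open 0.0877 F [-0.4  1.  -1.4] shift [-20.47  19.39  -0.18] shift if yaw first [-4.81 27.78 -0.19] turn [ 0.   -0.    6.12]
```

```bash
python3 -m handwheel '[[1,-0.7,0.7,0,0,0,1],[1,-0.7,0.8,0,0,0,1],[1,-0.6,0.9,0,0,0,1],[1,-0.5,1,0,0,0,1],[1,-0.3,1,0,0,0,1]]' && python3 -m handwheel '[[1,-0.2,1,0,0,0,0.45],[1,-0.2,1,0,0,0,0],[1,-0.2,1,0,0,0,0],[1,-0.2,1,0,0,0,0],[1,-0.2,1,0,0,0,0]]'; python3 -c "
from h import *
go(.529,-.032,.25,-195.5)"
```

```text
clock: 0.92
tool_pos: [0.2613, -0.5264, 0.4046]
orientation: [180.0, 0.0, 167.0]
force: [-0.3, 0.0, 0.1]
opening: 0.0879
gripper_force: 0.0
clock: 1.55
tool_pos: [0.3175, -0.4121, 0.4048]
orientation: [-180.0, 0.0, 164.5]
force: [1.2, 0.4, 0.1]
opening: 0.0878
gripper_force: 0.0
t 1.55 grasp [ 0.3175 -0.4121  0.2458] rpy [-1.8000e+02  1.0000e-02  1.6453e+02] open 0.0878 F [1.2 0.4 0.1] shift [-4.1  16.91 -0.17] shift if yaw first [-4.09 16.91 -0.17] turn [-0.    0.    0.01]
```

```bash
python3 -m handwheel '[[1,-0.25,1,0,0,0,0],[1,-0.25,1,0,0,0,0],[1,-0.25,1,0,0,0,0],[1,-0.25,1,0,0,0,0],[1,-0.25,1,0,0,0,0]]' >/dev/null && python3 -m handwheel '[[1,-0.25,1,0,0,0,0],[1,-0.25,1,0,0,0,0],[1,-0.25,1,0,0,0,0],[1,-0.25,1,0,0,0,0],[1,-0.25,1,0,0,0,0]]' >/dev/null && python3 -m handwheel '[[1,-0.25,1,0,0,0,0],[1,-0.25,1,0,0,0,0],[1,-0.25,1,0,0,0,0],[1,-0.25,1,0,0,0,0],[1,-0.25,1,0,0,0,0]]' && python3 -m handwheel '[[1,-0.2,1,0,0,0,0],[1,0,0.5,0,0,0,0],[1,0,0,0,0,0,0]]'; python3 -c "
from h import *
go(.529,-.032,.116,-195.5)
T=snap('top');S=snap('side','s1.png')
for n,lo,hi in [('blue',(105,150,50),(125,255,255)),('brass',(14,120,60),(24,255,255))]:
    print(blobs(T,lo,hi,40),blobs(S,lo,hi,40))
"
```

```text
clock: 3.42
tool_pos: [0.5078, -0.0757, 0.4048]
orientation: [180.0, 0.0, 164.5]
force: [0.2, -0.6, 0.8]
opening: 0.0878
gripper_force: 0.0
clock: 3.8
tool_pos: [0.5223, -0.0413, 0.4046]
orientation: [-180.0, -0.0, 164.6]
force: [-0.5, 0.4, -0.6]
opening: 0.0875
gripper_force: 0.0
t 3.8 grasp [ 0.5223 -0.0413  0.2456] rpy [-1.7999e+02 -2.0000e-02  1.6460e+02] open 0.0875 F [-0.5  0.4 -0.6] shift [-0.16  0.43  5.18] shift if yaw first [-0.16  0.43  5.18] turn [-0.   -0.    0.02]
[([585.3, 141.6], [580, 132, 16, 18, 57]), ([428.1, 268.0], [417, 259, 23, 23, 154]), ([379.1, 305.3], [374, 296, 11, 20, 102])] [([395.6, 218.9], [388, 213, 17, 13, 195]), ([398.9, 263.9], [393, 260, 12, 9, 60]), ([261.3, 303.8], [252, 298, 20, 13, 211])]
[([418.9, 226.1], [410, 215, 24, 24, 166]), ([330.9, 234.7], [323, 229, 18, 12, 151])] [([363.3, 228.5], [355, 214, 17, 28, 361]), ([333.7, 225.1], [327, 223, 14, 6, 61])]
```

View pics/s1.png

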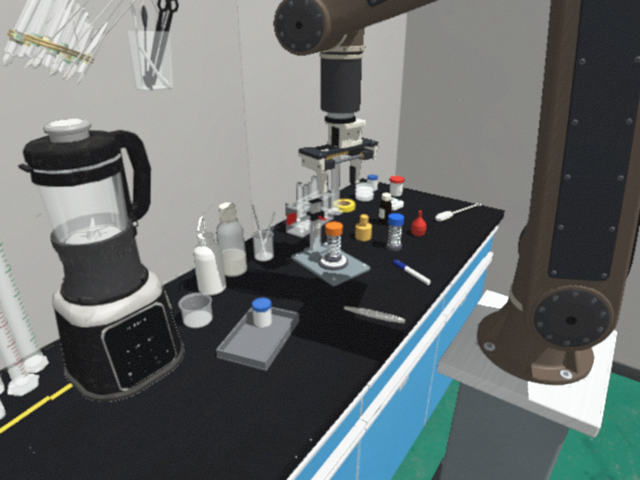

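```bash
python3 -m handwheel '[[1,-0.16,0.43,1,0,0,0],[1,0,0,1,0,0,0],[1,0,0,1,0,0,0],[1,0,0,1,0,0,0],[1,0,0,0.6,0,0,0]]' && python3 -m handwheel '[[1,0,0,0.55,0,0,0],[1,0,0,0,0,0,0],[-1,0,0,0,0,0,0],[-1,0,0,0,0,0,0],[-1,0,0,0,0,0,0]]' && python3 -m handwheel '[[-1,0,0,0,0,0,0],[-1,0,0,0,0,0,0]]';python3 -c "
from h import *
go(.529,-.032,.116,-195.5)"
```

```text
clock: 4.53
tool_pos: [0.5285, -0.0332, 0.2887]
orientation: [-180.0, -0.1, 164.5]
force: [0.3, 0.2, -0.7]
opening: 0.0873
gripper_force: 0.0
clock: 5.15
tool_pos: [0.5292, -0.0323, 0.2764]
orientation: [180.0, 0.0, 164.5]
force: [0.1, 0.9, 0.2]
opening: 0.0632
gripper_force: 0.0
clock: 5.4
tool_pos: [0.5291, -0.0323, 0.276]
orientation: [180.0, 0.0, 164.5]
force: [-0.1, -0.9, 0.4]
opening: 0.0435
gripper_force: 30.6
t 5.4 grasp [ 0.5291 -0.0323  0.117 ] rpy [1.8000e+02 1.0000e-02 1.6454e+02] open 0.0435 F [-0.1 -0.9  0.4] shift [0.01 0.01 0.04] shift if yaw first [0.01 0.01 0.04] turn [0.   0.   0.01]
```

```bash
python3 -m handwheel '[[-1,0,0,-0.8,0,0,0],[-1,0,0,-1,0,0,0],[-1,0,0,-1,0,0,0],[-1,0,0,0,0,0,0]]';python3 - <<'E'
from h import *
go(.479,.344,.193,-195.5)
T=snap('top')
i=T['color'][205:315,100:260];cv2.imwrite('pics/c2.png',cv2.resize(i[:,:,::-1],(800,550),interpolation=2))
E
```

```text
clock: 5.9
tool_pos: [0.5296, -0.0323, 0.3476]
orientation: [179.9, 0.2, 164.5]
force: [-0.4, -0.5, -1.5]
opening: 0.0435
gripper_force: 30.0
t 5.9 grasp [ 0.5301 -0.0321  0.1886] rpy [1.7991e+02 1.7000e-01 1.6455e+02] open 0.0435 F [-0.4 -0.5 -1.5] shift [ 5.98 13.96 -0.17] shift if yaw first [ 5.99 13.95 -0.18] turn [0.02 0.03 0.01]
```

View pics/c2.png

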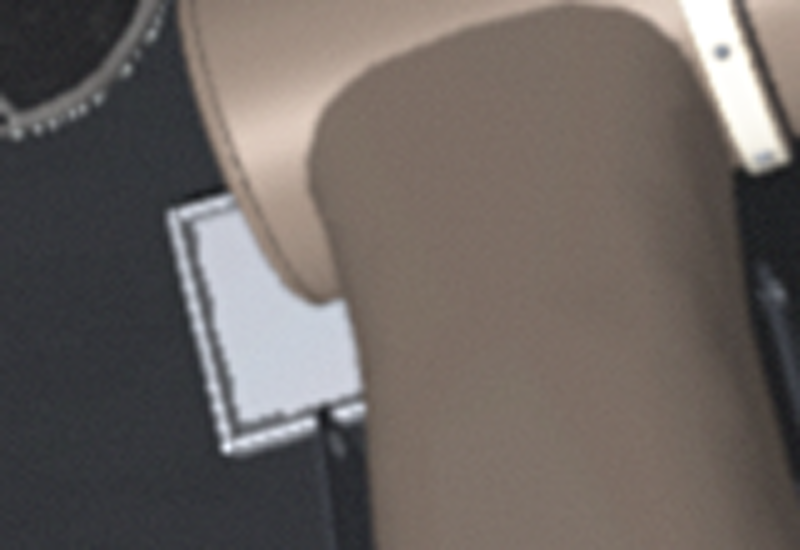

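```bash
python3 -m handwheel '[[-1,0.43,0.5,0,0,0,0],[-1,0.43,1,0,0,0,0],[-1,0.43,1,0,0,0,0],[-1,0.43,1,0,0,0,0],[-1,0.43,1,0,0,0,0]]'>/dev/null && python3 -m handwheel '[[-1,0.43,1,0,0,0,0],[-1,0.43,1,0,0,0,0],[-1,0.43,1,0,0,0,0],[-1,0.43,1,0,0,0,0],[-1,0.43,1,0,0,0,0]]' >/dev/null&& python3 -m handwheel '[[-1,0.43,1,0,0,0,0],[-1,0.43,1,0,0,0,0],[-1,0.43,1,0.4,0,0,0],[-1,0.3,0.6,0.6,0,0,0],[-1,0,0,0.6,0,0,0]]';python3 -c "
from h import *
go(.479,.344,.097,-195.5)"
```

```text
clock: 7.82
tool_pos: [0.4739, 0.3235, 0.3038]
orientation: [-179.9, -0.0, 164.6]
force: [-0.8, -0.1, -1.5]
opening: 0.0434
gripper_force: 30.0
t 7.83 grasp [0.4737 0.3233 0.1448] rpy [-1.7991e+02 -5.0000e-02  1.6461e+02] open 0.0434 F [-0.8 -0.1 -1.5] shift [0.01 0.86 1.91] shift if yaw first [0.02 0.86 1.91] turn [-0.01 -0.01  0.02]
```

```bash
python3 -m handwheel '[[-1,0,0.6,0.4,0,0,0],[-1,0,0,0.5,0,0,0],[-1,0,0,0.4,0,0,0],[-1,0,0,0.3,0,0,0],[-1,0,0,0,0,0,0]]';python3 -c "
from h import *
go(.479,.344,.097,-195.5)"
```

```text
clock: 8.45
tool_pos: [0.4785, 0.3366, 0.2654]
orientation: [-179.9, -0.0, 164.5]
force: [-0.3, 0.3, -1.3]
opening: 0.0435
gripper_force: 30.0
t 8.45 grasp [0.4784 0.3365 0.1064] rpy [-1.7995e+02 -2.0000e-02  1.6451e+02] open 0.0435 F [-0.3  0.3 -1.3] shift [0.06 0.3  0.38] shift if yaw first [0.06 0.3  0.38] turn [-0.01 -0.    0.  ]
```

```bash
python3 -m handwheel '[[-1,0,0,0.2,0,0,0],[-1,0,0,0.15,0,0,0],[-1,0,0,0,0,0,0]]' && python3 -m handwheel '[[-1,0,0,0.06,0,0,0],[-1,0,0,0,0,0,0]]'; python3 -c "
from h import *
go(.479,.337,.097)"
```

```text
clock: 8.82
tool_pos: [0.4784, 0.3369, 0.257]
orientation: [-180.0, -0.0, 164.5]
force: [-0.4, -0.2, -1.1]
opening: 0.0433
gripper_force: 30.0
clock: 9.07
tool_pos: [0.4786, 0.3371, 0.256]
orientation: [180.0, 0.0, 164.5]
force: [0.2, -0.8, 1.1]
opening: 0.0435
gripper_force: 30.0
t 9.07 grasp [0.4787 0.3372 0.097 ] rpy [1.7998e+02 2.0000e-02 1.6455e+02] open 0.0435 F [ 0.2 -0.8  1.1] shift [-0.01 -0.   -0.  ] shift if yaw first [-0.01 -0.   -0.  ] turn [0. 0. 0.]
```

```bash
python3 -m handwheel '[[1,0,0,0,0,0,0],[1,0,0,0,0,0,0],[1,0,0,0,0,0,0],[1,0,0,0,0,0,0],[1,0,0,-0.4,0,0,0]]' && python3 -m handwheel '[[1,0,0,-1,0,0,0],[1,0,0,-1,0,0,0],[1,0,0,-1,0,0,0],[1,0,-0.3,-0.6,0,0,0],[1,0,-0.6,0,0,0,0]]' ;python3 - <<'E'
from h import *
go(.4457,-.227,.185,-195.5)
S=snap('side')
i=S['color'][200:380,180:340];cv2.imwrite('pics/c3.png',cv2.resize(i[:,:,::-1],(533,600),interpolation=2))
E
```

```text
clock: 9.7
tool_pos: [0.4783, 0.3368, 0.2653]
orientation: [-179.9, -0.0, 164.5]
force: [-0.8, 0.2, 0.7]
opening: 0.0851
gripper_force: 0.0
clock: 10.32
tool_pos: [0.4724, 0.3149, 0.3567]
orientation: [179.9, 0.0, 164.6]
force: [0.2, -0.6, 0.6]
opening: 0.0878
gripper_force: 0.0
t 10.32 grasp [0.4726 0.3152 0.1977] rpy [1.7989e+02 5.0000e-02 1.6455e+02] open 0.0878 F [ 0.2 -0.6  0.6] shift [ -4.74 -21.19   0.47] shift if yaw first [ -4.76 -21.19   0.51] turn [0.02 0.01 0.01]
```

View pics/c3.png

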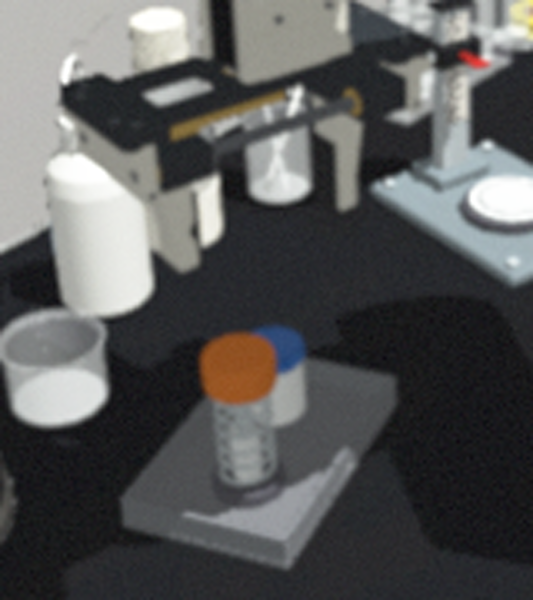

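Orange stands upright in the free part of the tray (cap at about (252,310) in the full side image), and the jar is undisturbed. Next I go to the blue spring.

```bash
python3 -m handwheel '[[0.6,-0.22,-1,0,0,0,0],[0.6,-0.22,-1,0,0,0,0],[0.6,-0.22,-1,0,0,0,0],[0.6,-0.22,-1,0,0,0,0],[0.6,-0.22,-1,0,0,0,0]]'>/dev/null && python3 -m handwheel '[[0.6,-0.22,-1,0,0,0,0],[0.6,-0.22,-1,0,0,0,0],[0.6,-0.22,-1,0,0,0,0],[0.6,-0.22,-1,0,0,0,0],[0.6,-0.22,-1,0,0,0,0]]' >/dev/null&& python3 -m handwheel '[[0.6,-0.22,-1,0,0,0,0],[0.6,-0.22,-1,0,0,0,0],[0.6,-0.22,-1,0,0,0,0],[0.6,-0.22,-1,0,0,0,0],[0.6,-0.22,-1,0,0,0,0]]'>/dev/null && python3 -m handwheel '[[0.6,-0.22,-1,0,0,0,0],[0.6,-0.22,-1,0,0,0,0],[0.6,-0.22,-1,0,0,0,0],[0.6,-0.22,-1,0,0,0,0],[0.6,-0.22,-0.7,0,0,0,0]]' && python3 -m handwheel '[[0.6,0,0,0,0,0,0]]';python3 - <<'E'
from h import *
go(.4457,-.227,.093,-195.5)
S=snap('side');T=snap('top');print(blobs(S,(105,150,50),(125,255,255),100))
r=atz(T,280+184/3.6,165+268/3.6,.024)
# plate: white ring blob in top
i=T['color'][215:265,300:360];g=cv2.cvtColor(i,cv2.COLOR_RGB2GRAY)
cv2.imwrite('pics/c4.png',cv2.resize(T['color'][165:290,280:500][:,:,::-1],(792,450),interpolation=2))
E
```

```text
clock: 12.88
tool_pos: [0.4463, -0.1903, 0.3557]
orientation: [180.0, 0.0, 164.5]
force: [1.0, 1.1, 0.1]
opening: 0.0703
gripper_force: 0.0
clock: 13.0
tool_pos: [0.4465, -0.1901, 0.3555]
orientation: [-180.0, -0.0, 164.4]
force: [-0.7, 0.0, -0.1]
opening: 0.0702
gripper_force: 0.0
t 13.0 grasp [ 0.4465 -0.1901  0.1965] rpy [-1.8000e+02 -1.0000e-02  1.6441e+02] open 0.0702 F [-0.7  0.  -0.1] shift [-0.37 -1.43  4.14] shift if yaw first [-0.36 -1.43  4.14] turn [-0.   -0.   -0.02]
[([395.6, 218.9], [388, 213, 17, 13, 192])]
```

View pics/c4.png

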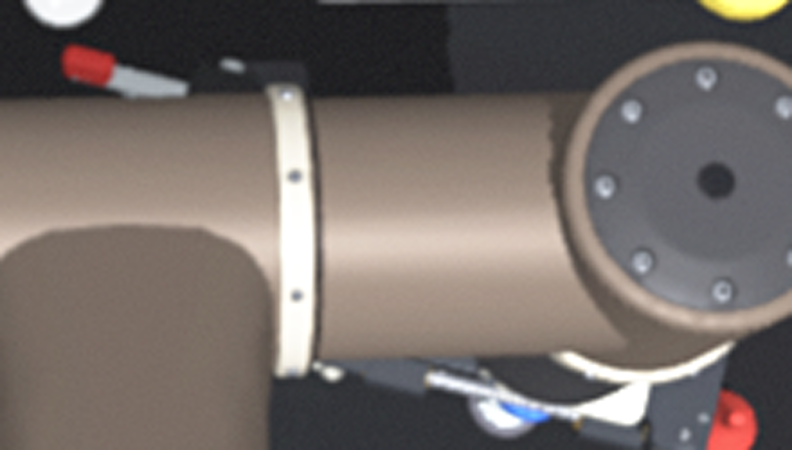

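The arm hides the plate in the top view, so I will use the side view for it. Now I grasp the blue cap.

```bash
python3 -m handwheel '[[0.6,-0.37,-0.8,0,0,0,0],[0.6,0,-0.63,0.7,0,0,0],[0.6,0,0,1,0,0,0],[0.6,0,0,1,0,0,0],[0.6,0,0,0.9,0,0,0]]' && python3 -m handwheel '[[0.6,0,0,0.5,0,0,0],[0.6,0,0,0,0,0,0]]'
python3 - <<'E'
from h import *
go(.4457,-.227,.093,-195.5)
S=snap('side')
h=cv2.cvtColor(S['color'],cv2.COLOR_RGB2GRAY);i=h[235:285,300:370];m=(i>170).astype(np.uint8)
n,l,st,c=cv2.connectedComponentsWithStats(m)
for k in range(1,n):
    if st[k][4]>40: 
        x,y,w,hh=st[k][:4];u,v=300+x+w/2-.5,235+y+hh/2-.5
        print(st[k],u,v,atz(S,u,v,.024))
E
```

```text
clock: 13.72
tool_pos: [0.4464, -0.225, 0.265]
orientation: [180.0, 0.0, 164.6]
force: [-1.0, -0.7, 0.7]
opening: 0.0701
gripper_force: 0.0
clock: 13.98
tool_pos: [0.4465, -0.2253, 0.2527]
orientation: [-180.0, -0.1, 164.6]
force: [-0.1, 0.7, -0.4]
opening: 0.0696
gripper_force: 0.0
t 13.97 grasp [ 0.4462 -0.2252  0.0937] rpy [-1.7998e+02 -8.0000e-02  1.6457e+02] open 0.0696 F [-0.1  0.7 -0.4] shift [ 0.   -0.07  0.03] shift if yaw first [ 0.   -0.07  0.03] turn [-0.   -0.01  0.01]
[ 16   6  52  31 486] 341.5 256.0 [ 0.51751986 -0.0589149   0.024     ]
```

```bash
python3 -m handwheel '[[-1,0,0,0,0,0,0],[-1,0,0,0,0,0,0],[-1,0,0,0,0,0,0],[-1,0,0,0,0,0,0]]' && python3 -m handwheel '[[-1,0,0,-0.6,0,0,0],[-1,0,0,-1,0,0,0],[-1,0,0,-1,0,0,0],[-1,0,0,-1,0,0,0],[-1,0,0,0,0,0,0]]'
python3 - <<'E'
from h import *
go(.529,-.032,.19,-195.5)
S=snap('side')
cv2.imwrite('pics/c5.png',cv2.resize(S['color'][190:290,280:420][:,:,::-1],(798,570),interpolation=2))
E
```

```text
clock: 14.52
tool_pos: [0.4467, -0.2257, 0.2534]
orientation: [180.0, 0.0, 164.5]
force: [-0.3, -0.6, 0.5]
opening: 0.0435
gripper_force: 30.0
clock: 15.15
tool_pos: [0.4471, -0.2257, 0.3458]
orientation: [180.0, 0.3, 164.5]
force: [-0.5, -0.3, -3.5]
opening: 0.0433
gripper_force: 30.0
t 15.15 grasp [ 0.4478 -0.2258  0.1868] rpy [179.97   0.25 164.55] open 0.0433 F [-0.5 -0.3 -3.5] shift [-1.07  8.34 -0.12] shift if yaw first [-1.06  8.34 -0.13] turn [0.   0.04 0.01]
```

View pics/c5.png

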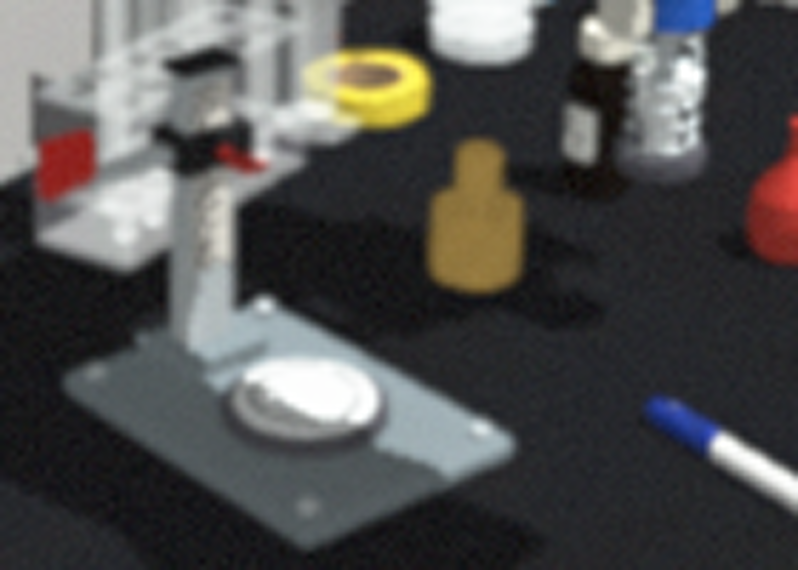

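The plate's top face is centred at about (333.4,259.3) in the side view, and the blade tip is near (326,218.5). Blue hangs vertically in the gripper.

```bash
python3 -m handwheel '[[-1,-0.12,1,-0.4,0,0,0],[-1,-0.12,1,0,0,0,0],[-1,-0.12,1,0,0,0,0],[-1,-0.12,1,0,0,0,0],[-1,-0.12,1,0,0,0,0]]'>/dev/null && python3 -m handwheel '[[-1,-0.12,1,0,0,0,0],[-1,-0.12,1,0,0,0,0],[-1,-0.12,0.8,0,0,0,0],[-1,0,0.3,0,0,0,0],[-1,0,0,0,0,0,0]]'
python3 - <<'E'
from h import *
go(.5285,-.0315,.120,-195.5)
S=snap('side');print(atz(S,333.4,259.3,.024))
print(blobs(S,(105,150,50),(125,255,255),100))
x,y,w,h=[b for b in blobs(S,(105,150,50),(125,255,255),100) if b[0][1]<260][0][1][:4]
print('cap',atz(S,x+w/2-.5,y+h/2-.5,.197))
E
```

```text
clock: 16.45
tool_pos: [0.5236, -0.0366, 0.3528]
orientation: [-180.0, -0.0, 164.6]
force: [0.1, -0.6, -0.6]
opening: 0.0435
gripper_force: 30.0
t 16.45 grasp [ 0.5235 -0.0366  0.1938] rpy [-1.7998e+02 -4.0000e-02  1.6457e+02] open 0.0435 F [ 0.1 -0.6 -0.6] shift [-0.14  0.25  2.95] shift if yaw first [-0.14  0.25  2.95] turn [-0.   -0.01  0.01]
[ 0.52547516 -0.03093391  0.024     ]
[([339.0, 201.4], [333, 195, 13, 14, 152]), ([265.6, 302.4], [257, 297, 15, 14, 101])]
cap [ 0.50851169 -0.0258206   0.197     ]
```

```bash
python3 -m handwheel '[[-1,-0.1,0.25,0.6,0,0,0],[-1,0,0,0.8,0,0,0],[-1,0,0,0.7,0,0,0],[-1,0,0,0.5,0,0,0],[-1,0,0,0.15,0,0,0]]' && python3 -m handwheel '[[-1,0,0,0.1,0,0,0],[-1,0,0,0,0,0,0]]';python3 -c "
from h import *
go(.5275,-.0312,.118,-195.5)"
```

```text
clock: 17.12
tool_pos: [0.5275, -0.0317, 0.2833]
orientation: [-179.9, -0.1, 164.5]
force: [-0.4, 0.0, -0.5]
opening: 0.0432
gripper_force: 30.0
clock: 17.38
tool_pos: [0.5279, -0.0315, 0.2822]
orientation: [180.0, 0.0, 164.5]
force: [-0.1, -0.8, -0.9]
opening: 0.0432
gripper_force: 30.0
t 17.38 grasp [ 0.528  -0.0314  0.1232] rpy [1.7999e+02 3.0000e-02 1.6454e+02] open 0.0432 F [-0.1 -0.8 -0.9] shift [0.02 0.   0.21] shift if yaw first [0.02 0.   0.21] turn [0.   0.   0.01]
```

```bash
python3 -m handwheel '[[-1,0,0,0.1,0,0,0],[-1,0,0,0.05,0,0,0],[-1,0,0,0,0,0,0]]' && python3 -m handwheel '[[-1,0,0,0.05,0,0,0],[-1,0,0,0,0,0,0]]'&& python3 -m handwheel '[[-1,0,0,0.03,0,0,0],[-1,0,0,0,0,0,0]]'
```

```text
clock: 17.75
tool_pos: [0.5278, -0.0315, 0.2782]
orientation: [-180.0, -0.0, 164.5]
force: [-0.3, -0.2, -1.7]
opening: 0.0436
gripper_force: 30.0
clock: 18.0
tool_pos: [0.528, -0.0315, 0.2771]
orientation: [180.0, 0.0, 164.5]
force: [0.6, -1.4, 0.9]
opening: 0.0433
gripper_force: 30.0
clock: 18.25
tool_pos: [0.5279, -0.0315, 0.2763]
orientation: [180.0, 0.0, 164.5]
force: [0.1, -0.5, 1.2]
opening: 0.0433
gripper_force: 30.0
```

```bash
python3 -m handwheel '[[1,0,0,0,0,0,0],[1,0,0,0,0,0,0],[1,0,0,0,0,0,0],[1,0,0,0,0,0,0],[1,0,0,-0.4,0,0,0]]'>/dev/null && python3 -m handwheel '[[1,0,0,-1,0,0,0],[1,0,0,-1,0,0,0],[1,0,0,-1,0,0,0],[1,0,-0.3,0,0,0,0],[1,0,-0.7,0,0,0,0]]'>/dev/null && python3 -m handwheel '[[0.6,0,-1,0,0,0,0],[0.6,0,-1,0,0,0,0],[0.6,0,-1,0,0,0,0],[0.6,0,-1,0,0,0,0],[0.6,0,-1,0,0,0,0]]';python3 - <<'E'
from h import *
S=snap('side');T=snap('top')
bt=blobs(T,(105,150,50),(125,255,255),100);bs=blobs(S,(105,150,50),(125,255,255),100);print(bt,bs)
b=[b for b in bs if b[0][1]<260][0]
x,y,w,h=b[1][:4]
print('cap from side',atz(S,x+w/2-.5,y+h/2-.5,.113))
w=blobs(S,(14,120,60),(24,255,255),150);print(w)
x,y,ww,hh=w[0][1][:4];print('knob top',atz(S,x+ww/2-.5,y+2.5,.072))
go(.549,-.228,.066,-195.5)
cv2.imwrite('pics/c6.png',cv2.resize(S['color'][190:290,280:420][:,:,::-1],(798,570),interpolation=2))
E
```

```text
clock: 20.12
tool_pos: [0.4867, -0.1776, 0.3603]
orientation: [-180.0, -0.1, 164.5]
force: [-0.8, -0.3, -1.0]
opening: 0.07
gripper_force: 0.0
[([379.0, 305.5], [374, 296, 11, 20, 104])] [([334.6, 228.3], [326, 221, 19, 15, 236])]
cap from side [ 0.52810599 -0.04003009  0.113     ]
[([363.3, 229.0], [355, 215, 17, 26, 351]), ([251.1, 306.4], [242, 301, 19, 12, 177])]
knob top [ 0.54670709 -0.22104921  0.072     ]
t 20.23 grasp [ 0.4861 -0.1783  0.2012] rpy [-1.7996e+02 -1.2000e-01  1.6439e+02] open 0.07 F [-0.2  0.6 -0.3] shift [-2.97 -1.24  5.4 ] shift if yaw first [-2.96 -1.24  5.41] turn [-0.01 -0.02 -0.02]
```

View pics/c6.png

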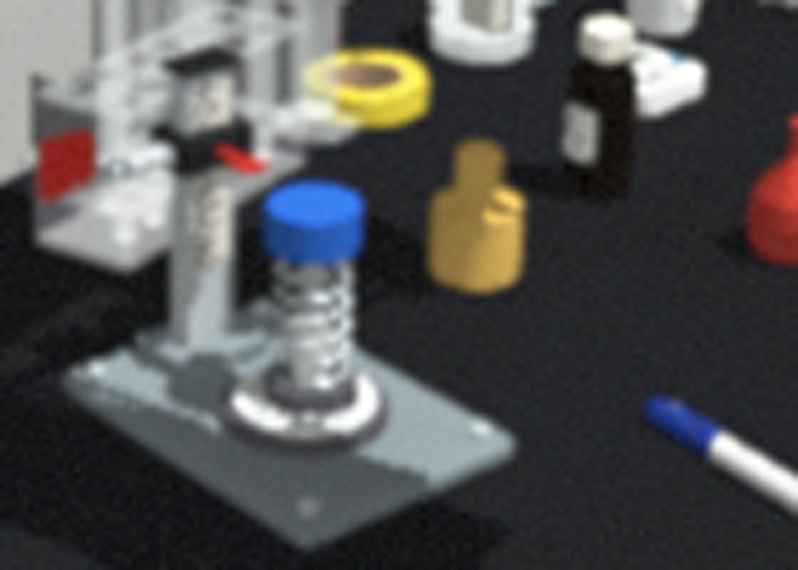

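Run:
```python
from h import *
S=snap('side')
for X in [(.527,-.031,.024),(.528,-.0315,.024),(.528,-.0315,.113),(.528,-.0315,.124)]: print(X,proj(S,X).round(1))
a=np.linspace(0,2*np.pi,73)
for r,z in((.034,.024),(.023,.024),(.023,.034),(.022,.102),(.022,.124)):
    P=np.array([proj(S,(.528+r*np.cos(t),-.0315+r*np.sin(t),z)) for t in a]);print(r,z,P.min(0).round(1),P.max(0).round(1))
g=cv2.cvtColor(S['color'],cv2.COLOR_RGB2GRAY)
print('cols',list(range(318,352)))
for v in range(248,272): print(v,g[v,318:352].tolist())
```

```text
(0.527, -0.031, 0.024) [332.9 259.1]
(0.528, -0.0315, 0.024) [332.7 258.9]
(0.528, -0.0315, 0.113) [333.2 229.2]
(0.528, -0.0315, 0.124) [333.3 225.3]
0.034 0.024 [320.1 252.9] [345.4 265.3]
0.023 0.024 [324.2 254.8] [341.3 263.2]
0.023 0.034 [324.2 251.6] [341.4 259.9]
0.022 0.102 [324.8 229.3] [341.6 236.7]
0.022 0.124 [324.8 221.8] [341.8 229. ]
cols [318, 319, 320, 321, 322, 323, 324, 325, 326, 327, 328, 329, 330, 331, 332, 333, 334, 335, 336, 337, 338, 339, 340, 341, 342, 343, 344, 345, 346, 347, 348, 349, 350, 351]
248 [176, 154, 143, 154, 144, 135, 136, 144, 125, 109, 113, 115, 122, 135, 145, 161, 166, 174, 191, 193, 196, 203, 185, 123, 58, 34, 33, 37, 37, 37, 37, 39, 38, 36]
249 [175, 172, 171, 176, 172, 166, 167, 158, 142, 131, 137, 137, 140, 145, 160, 183, 193, 203, 199, 212, 219, 197, 186, 136, 69, 32, 35, 35, 38, 35, 40, 38, 41, 38]
250 [176, 179, 177, 176, 169, 161, 149, 141, 141, 154, 156, 148, 142, 155, 171, 198, 207, 209, 199, 188, 183, 187, 214, 174, 97, 52, 37, 39, 34, 38, 40, 36, 40, 32]
251 [156, 164, 165, 154, 144, 134, 129, 130, 143, 159, 153, 144, 141, 145, 157
[... 2632 characters left out ...]
 62, 68, 72, 77, 80, 82, 82, 80, 73, 68, 67, 64, 65, 68, 78, 95, 112, 130, 154, 164, 167, 167, 167, 169]
268 [84, 83, 84, 83, 80, 73, 64, 62, 60, 58, 59, 58, 59, 58, 57, 58, 57, 56, 60, 61, 62, 59, 59, 70, 94, 123, 141, 156, 164, 169, 168, 167, 165, 169]
269 [85, 84, 81, 83, 84, 79, 76, 76, 72, 69, 69, 65, 64, 64, 61, 64, 62, 62, 65, 65, 66, 67, 68, 76, 106, 130, 145, 157, 168, 165, 162, 167, 169, 169]
270 [84, 85, 80, 83, 84, 81, 85, 81, 80, 78, 80, 77, 76, 72, 71, 71, 73, 73, 74, 74, 81, 80, 79, 82, 89, 99, 105, 130, 143, 144, 148, 161, 166, 163]
271 [84, 83, 84, 83, 84, 84, 86, 85, 86, 81, 83, 83, 82, 85, 81, 81, 79, 79, 82, 81, 83, 86, 86, 85, 82, 80, 82, 96, 99, 102, 107, 129, 143, 151]
```

The blue spring stands upright, but the side view hints it sits several mm off along y. I'll move the arm aside for a clear top look at the plate.

```bash
python3 -m handwheel '[[0.6,0,-1,0,0,0,0],[0.6,-0.2,-1,0,0,0,0],[0.6,-0.2,-1,0,0,0,0],[0.6,-0.2,-1,0,0,0,0],[0.6,-0.2,-1,0,0,0,0]]'>/dev/null && python3 -m handwheel '[[0.6,-0.2,-1,0,0,0,0],[0.6,-0.2,-1,0,0,0,0],[0.6,-0.2,-1,0,0,0,0],[0.6,-0.2,-1,0,0,0,0],[0.6,-0.2,-1,0,0,0,0]]'
python3 - <<'E'
from h import *
T=snap('top');S=snap('side')
print(blobs(T,(100,110,40),(125,255,255),60),blobs(S,(100,110,40),(125,255,255),60),blobs(T,(14,120,60),(24,255,255),100))
for r,z in((.034,.024),(.023,.024),(.023,.034),(.022,.102),(.022,.124)):
    a=np.linspace(0,2*np.pi,73);P=np.array([proj(T,(.528+r*np.cos(t),-.0315+r*np.sin(t),z)) for t in a]);print(r,z,P.min(0).round(1),P.max(0).round(1))
cv2.imwrite('pics/c7.png',cv2.resize(T['color'][205:265,300:380][:,:,::-1],(800,600),interpolation=0))
E
```

```text
clock: 21.52
tool_pos: [0.4644, -0.4295, 0.3605]
orientation: [180.0, -0.1, 164.6]
force: [0.7, 0.8, 0.4]
opening: 0.0703
gripper_force: 0.0
[([590.4, 136.9], [580, 131, 20, 14, 159]), ([332.5, 231.6], [323, 221, 21, 22, 363]), ([191.4, 244.4], [183, 235, 18, 19, 271]), ([379.6, 305.5], [373, 295, 13, 22, 147])] [([334.5, 228.5], [326, 221, 18, 16, 234]), ([398.9, 263.6], [393, 259, 13, 11, 81]), ([408.6, 346.8], [362, 274, 102, 139, 1281]), ([265.3, 302.2], [256, 297, 16, 14, 123]), ([408.0, 408.0], [358, 297, 115, 183, 6120]), ([330.1, 444.6], [295, 401, 66, 79, 993]), ([347.6, 467.3], [331, 445, 27, 35, 456])] [([417.6, 226.1], [409, 215, 25, 25, 134]), ([153.4, 259.2], [144, 250, 20, 21, 290])]
0.034 0.024 [315.9 223.9] [346.7 254.3]
0.023 0.024 [320.9 228.8] [341.7 249.3]
0.023 0.034 [320.9 227.9] [341.9 248.6]
0.022 0.102 [321.5 222. ] [342.7 242.9]
0.022 0.124 [321.5 219.8] [343.2 241. ]
```

View pics/c7.png

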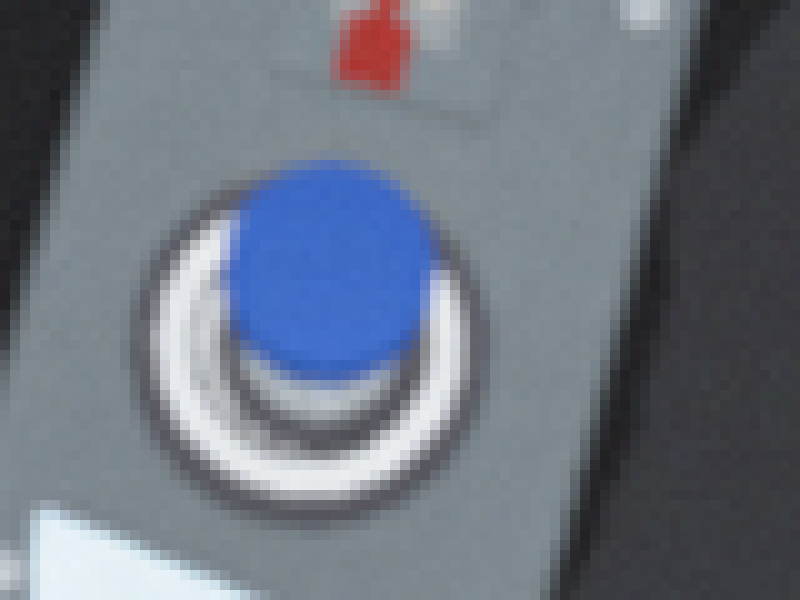

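Top view: plate centre is at about (330.5,238.6) and the spring's foot at about (332,239). It sits about 3–4 mm off centre, inside the 8 mm limit, so I go on to the weight.

```bash
python3 -c "
from h import *
T=snap('top');S=snap('side');print(atz(T,330.5,238.6,.024),tri(T,(423.9,223.3),S,(364,216.5)))
go(.548,-.2275,.15,-195.5)"
```

```text
[ 0.52901698 -0.02974758  0.024     ] (array([ 0.5486, -0.2287,  0.0721]), 0.0016)
t 21.73 grasp [ 0.4641 -0.4288  0.2013] rpy [ 1.7997e+02 -8.0000e-02  1.6449e+02] open 0.0702 F [-1.2  0.5 -0.4] shift [-1.08  8.66  2.06] shift if yaw first [-1.08  8.66  2.05] turn [ 0.   -0.01 -0.  ]
```

```bash
python3 -m handwheel '[[0.6,-0.12,1,0,0,0,0],[0.6,-0.12,1,0,0,0,0],[0.6,-0.12,1,0,0,0,0],[0.6,-0.12,1,0,0,0,0],[0.6,-0.12,1,0,0,0,0]]'>/dev/null && python3 -m handwheel '[[0.6,-0.12,1,0,0,0,0],[0.6,-0.12,1,0,0,0,0],[0.6,-0.12,1,0.5,0,0,0],[0.6,-0.12,0.66,1,0,0,0],[0.6,0,0,0.5,0,0,0]]' && python3 -m handwheel '[[0.6,0,0,0,0,0,0]]';python3 -c "
from h import *
go(.5485,-.2285,.066,-195.5)"
```

```text
clock: 22.98
tool_pos: [0.5481, -0.2257, 0.31]
orientation: [180.0, -0.1, 164.7]
force: [0.8, -0.7, 0.3]
opening: 0.0701
gripper_force: 0.0
clock: 23.1
tool_pos: [0.5478, -0.2271, 0.3103]
orientation: [-180.0, -0.1, 164.6]
force: [-0.6, -0.3, -0.4]
opening: 0.0701
gripper_force: 0.0
t 23.1 grasp [ 0.5475 -0.2271  0.1513] rpy [-1.7998e+02 -1.2000e-01  1.6458e+02] open 0.0701 F [-0.6 -0.3 -0.4] shift [-0.06 -0.04  3.41] shift if yaw first [-0.05 -0.04  3.41] turn [-0.   -0.02  0.01]
```

```bash
python3 -m handwheel '[[0.6,-0.05,-0.04,0.9,0,0,0],[0.6,0,0,1,0,0,0],[0.6,0,0,1,0,0,0],[0.6,0,0,0.5,0,0,0],[0.6,0,0,0,0,0,0]]' && python3 -m handwheel '[[-1,0,0,0,0,0,0],[-1,0,0,0,0,0,0],[-1,0,0,0,0,0,0],[-1,0,0,0,0,0,0],[-1,0,0,0,0,0,0]]' && python3 -m handwheel '[[-1,0,0,-0.6,0,0,0],[-1,0,0,-1,0,0,0],[-1,0,0,0,0,0,0]]';python3 -c "
from h import *
go(.5275,-.0323,.24,-195.5)"
```

```text
clock: 23.72
tool_pos: [0.5491, -0.2292, 0.2261]
orientation: [-180.0, -0.0, 164.5]
force: [0.2, 0.3, 0.7]
opening: 0.0702
gripper_force: 0.0
clock: 24.35
tool_pos: [0.5492, -0.2291, 0.2265]
orientation: [-180.0, 0.0, 164.6]
force: [-1.2, -4.8, 3.6]
opening: 0.0254
gripper_force: 2.2
clock: 24.72
tool_pos: [0.5498, -0.2288, 0.268]
orientation: [180.0, 0.2, 164.5]
force: [0.2, -0.4, -6.2]
opening: 0.0234
gripper_force: 30.0
t 24.73 grasp [ 0.5504 -0.2288  0.109 ] rpy [179.96   0.2  164.54] open 0.0234 F [ 0.2 -0.4 -6.2] shift [ 2.96  7.34 -5.24] shift if yaw first [ 2.98  7.33 -5.24] turn [0.01 0.03 0.01]
```

```bash
python3 -m handwheel '[[-1,0,0,-1,0,0,0],[-1,0,0,-1,0,0,0],[-1,0.3,0.3,-1,0,0,0],[-1,0.4,1,-1,0,0,0],[-1,0.4,1,-1,0,0,0]]'>/dev/null && python3 -m handwheel '[[-1,0.4,1,-0.3,0,0,0],[-1,0.4,1,0,0,0,0],[-1,0.4,1,0,0,0,0],[-1,0.4,1,0,0,0,0],[-1,0.4,0.7,0,0,0,0]]' && python3 -m handwheel '[[-1,0.2,0.3,0,0,0,0],[-1,0,0,0,0,0,0],[-1,0,0,0,0,0,0]]';python3 - <<'E'
from h import *
go(.5275,-.0323,.194,-195.5)
S=snap('side');print(blobs(S,(14,120,40),(24,255,255),60),blobs(S,(105,150,50),(125,255,255),100))
for z in (.172,.212): print(proj(S,(.5275,-.0323,z)))
E
```

```text
clock: 25.98
tool_pos: [0.5205, -0.0384, 0.3973]
orientation: [-180.0, -0.1, 164.5]
force: [0.9, -0.1, -5.8]
opening: 0.0233
gripper_force: 30.0
clock: 26.35
tool_pos: [0.5184, -0.0314, 0.3984]
orientation: [-180.0, -0.0, 164.5]
force: [-0.3, 0.4, -5.9]
opening: 0.0232
gripper_force: 30.0
t 26.35 grasp [ 0.5183 -0.0314  0.2394] rpy [-1.7999e+02 -2.0000e-02  1.6452e+02] open 0.0232 F [-0.3  0.4 -5.9] shift [-0.37  0.06  1.81] shift if yaw first [-0.36  0.06  1.81] turn [-0. -0.  0.]
[([338.1, 199.3], [329, 181, 22, 31, 369]), ([251.1, 306.2], [242, 301, 19, 12, 172])] [([334.7, 228.5], [326, 222, 18, 14, 225]), ([265.6, 302.3], [257, 297, 15, 14, 105])]
[333.91612572 208.20429051]
[334.16309205 193.48514599]
```

```bash
python3 -m handwheel '[[-1,-0.4,0.06,0.3,0,0,0],[-1,0,0,0.4,0,0,0],[-1,0,0,0.4,0,0,0],[-1,0,0,0,0,0,0],[-1,0,0,0,0,0,0]]';python3 - <<'E'
from h import *
go(.5275,-.0323,.194,-195.5)
S=snap('side','s9.png')
for nm,lo,hi in(('w',(14,120,40),(24,255,255)),('b',(105,110,40),(125,255,255))):
    m=cv2.inRange(cv2.cvtColor(S['color'],cv2.COLOR_RGB2HSV),np.array(lo),np.array(hi))[180:245,310:365]
    print(nm,[(180+v,310+int(np.nonzero(m[v])[0].min()),310+int(np.nonzero(m[v])[0].max())) for v in range(65) if m[v].sum()>1000])
for z in (.116,.16,.21): print(proj(S,(.5275,-.0323,z)))
E
```

```text
clock: 27.02
tool_pos: [0.5285, -0.0322, 0.3712]
orientation: [-180.0, 0.0, 164.5]
force: [-0.3, 0.1, -5.9]
opening: 0.0235
gripper_force: 30.0
t 27.02 grasp [ 0.5285 -0.0322  0.2122] rpy [-1.7999e+02  1.0000e-02  1.6454e+02] open 0.0235 F [-0.3  0.1 -5.9] shift [ 0.04 -0.01  0.73] shift if yaw first [ 0.04 -0.01  0.73] turn [-0.    0.    0.01]
w [(191, 334, 337), (192, 334, 338), (193, 334, 338), (194, 334, 338), (195, 334, 338), (196, 334, 338), (197, 334, 338), (198, 334, 338), (199, 334, 338), (200, 334, 344), (201, 334, 348), (202, 334, 349), (203, 326, 350), (204, 325, 349), (205, 325, 347), (206, 325, 342), (207, 325, 342), (208, 326, 342), (209, 326, 342), (210, 325, 342), (211, 325, 342), (212, 324, 343), (213, 324, 342), (214, 323, 342), (215, 324, 342), (216, 324, 342), (217, 325, 342), (218, 325, 342), (219, 329, 341), (220, 330, 339)]
b [(222, 330, 341), (223, 328, 343), (224, 327, 343), (225, 326, 344), (226, 326, 344), (227, 326, 344), (228, 326, 343), (229, 326, 343), (230, 326, 343), (231, 326, 343), (232, 326, 343), (233, 326, 343), (234, 327, 343), (235, 329, 341), (236, 332, 337)]
[333.58045537 228.06132603]
[333.84321377 212.53193558]
[334.15059927 194.23198251]
```

```bash
python3 -m handwheel '[[-1,0.08,-0.05,0.3,0,0,0],[-1,0,0,0.3,0,0,0],[-1,0,0,0.2,0,0,0],[-1,0,0,0.2,0,0,0],[-1,0,0,0,0,0,0]]' && python3 -m handwheel '[[-1,0,0,0.2,0,0,0],[-1,0,0,0.2,0,0,0],[-1,0,0,0,0,0,0]]'
```

```text
clock: 27.7
tool_pos: [0.5261, -0.0328, 0.3459]
orientation: [-180.0, -0.0, 164.5]
force: [-0.4, -0.2, -4.1]
opening: 0.0228
gripper_force: 30.0
clock: 28.08
tool_pos: [0.5261, -0.0329, 0.3359]
orientation: [-180.0, -0.0, 164.5]
force: [0.4, -0.0, -2.9]
opening: 0.0234
gripper_force: 30.0
```

```bash
python3 -m handwheel '[[-1,0,0,0.2,0,0,0],[-1,0,0,0.2,0,0,0],[-1,0,0,0.1,0,0,0],[-1,0,0,0,0,0,0],[-1,0,0,0,0,0,0]]' && python3 -m handwheel '[[-1,0,0,0,0,0,0]]'
```

```text
clock: 28.7
tool_pos: [0.5262, -0.0328, 0.3238]
orientation: [180.0, 0.0, 164.5]
force: [-0.6, -0.2, -0.0]
opening: 0.0231
gripper_force: 30.0
clock: 28.82
tool_pos: [0.5262, -0.0328, 0.3238]
orientation: [180.0, 0.0, 164.5]
force: [-0.3, 0.3, -0.2]
opening: 0.0234
gripper_force: 30.0
```

```bash
python3 -m handwheel '[[0.2,0,0,0,0,0,0],[0.2,0,0,0,0,0,0],[0.6,0,0,0,0,0,0],[0.6,0,0,0,0,0,0],[0.6,0,0,-0.4,0,0,0]]' >/dev/null&& python3 -m handwheel '[[0.6,0,0,-1,0,0,0],[0.6,0,0,-1,0,0,0],[0.6,0,0,-1,0,0,0],[0.6,0,0,-0.6,0,0,0],[0.6,0,0,0,0,0,0]]';python3 - <<'E'
from h import *
S=snap('side','s10.png')
for nm,lo,hi in(('w',(14,120,40),(24,255,255)),('b',(105,110,40),(125,255,255)),('r',(0,110,60),(8,255,255))):
    m=cv2.inRange(cv2.cvtColor(S['color'],cv2.COLOR_RGB2HSV),np.array(lo),np.array(hi))[180:270,280:365]
    print(nm,[(180+v,280+int(np.nonzero(m[v])[0].min()),280+int(np.nonzero(m[v])[0].max())) for v in range(90) if m[v].sum()>500])
cv2.imwrite('pics/c8.png',cv2.resize(S['color'][190:290,280:420][:,:,::-1],(798,570),interpolation=2))
E
```

```text
clock: 30.08
tool_pos: [0.5262, -0.0328, 0.4248]
orientation: [179.9, 0.1, 164.5]
force: [-0.4, -0.1, -0.2]
opening: 0.0704
gripper_force: 0.0
w [(198, 342, 348), (200, 341, 344), (201, 344, 348), (202, 349, 350), (204, 348, 349), (205, 340, 347), (209, 331, 339), (210, 331, 338), (211, 331, 338), (212, 331, 349), (213, 331, 338), (214, 331, 338), (215, 331, 339), (216, 331, 339), (217, 331, 340), (218, 330, 342), (219, 327, 343), (220, 326, 344), (221, 326, 344), (222, 326, 344), (223, 326, 343), (224, 326, 343), (225, 325, 343), (226, 325, 343), (227, 325, 343), (228, 325, 343), (229, 325, 343), (230, 325, 343), (231, 325, 343), (232, 325, 343), (233, 325, 343), (234, 325, 343), (235, 327, 341), (236, 329, 339)]
b [(237, 326, 343), (238, 326, 343), (239, 326, 343), (240, 326, 343), (241, 326, 343), (242, 327, 343), (243, 328, 343), (244, 329, 342), (245, 333, 338)]
r [(213, 292, 295), (214, 288, 295), (215, 287, 320), (216, 287, 322), (217, 287, 323), (218, 287, 325), (219, 287, 325), (220, 287, 295), (221, 287, 295), (222, 287, 293), (223, 287, 291), (224, 287, 289)]
```

View pics/c8.png

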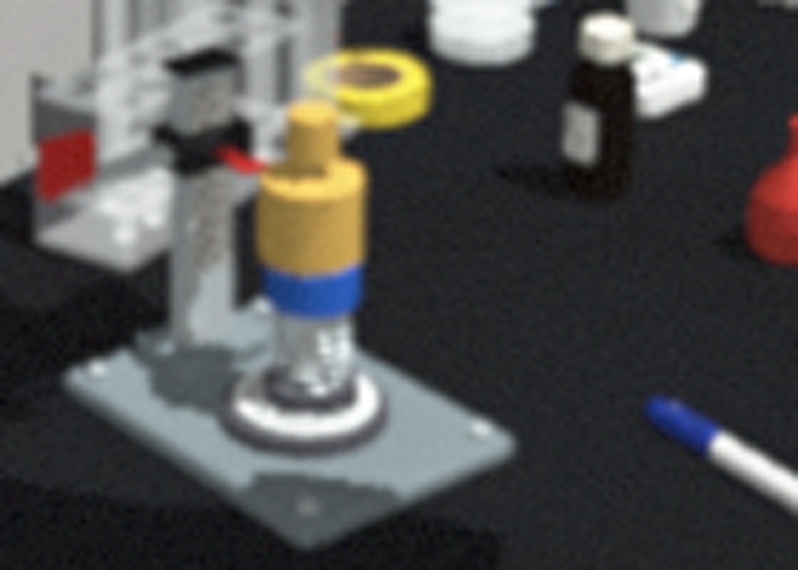

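The weight sits centrally on the blue cap: body spans u 325–343, cap 326–343. The cap's lower rim dropped about 9 px, or roughly 26 mm, so the cap top is at about 0.098 m. Contact height and force readings agree. Next I push the fin down with shut fingertips until they reach 0.122 m (cap top + 24 mm).

```bash
python3 -m handwheel '[[-1,-0.4,0.4,0,0,0,0],[-1,-0.8,0.8,0,0,0,0],[-1,-0.8,0.8,0,0,0,0],[-1,-0.8,0.8,0,0,0,0],[-1,-0.4,0.3,0,0,0,0]]' && python3 -m handwheel '[[-1,0,0,0,0,0,0],[-1,0,0,0,0,0,0]]';python3 -c "
from h import *
go(.624,.0237,.18,-195.5)"
```

```text
clock: 30.75
tool_pos: [0.6254, 0.0216, 0.4217]
orientation: [-179.9, -0.1, 164.6]
force: [-0.0, 0.8, -0.6]
opening: 0.0261
gripper_force: 0.0
clock: 31.0
tool_pos: [0.6234, 0.0203, 0.4233]
orientation: [-180.0, -0.0, 164.5]
force: [0.5, -0.8, 0.7]
opening: 0.006
gripper_force: 0.0
t 31.0 grasp [0.6233 0.0202 0.2643] rpy [-1.7998e+02 -4.0000e-02  1.6452e+02] open 0.006 F [ 0.5 -0.8  0.7] shift [0.01 0.14 3.37] shift if yaw first [0.01 0.14 3.37] turn [-0.   -0.01  0.  ]
```

```bash
python3 -m handwheel '[[-1,0,0.14,0.6,0,0,0],[-1,0,0,1,0,0,0],[-1,0,0,1,0,0,0],[-1,0,0,0.6,0,0,0],[-1,0,0,0.2,0,0,0]]' && python3 -m handwheel '[[-1,0,0,0.15,0,0,0],[-1,0,0,0.15,0,0,0],[-1,0,0,0.15,0,0,0]]' && python3 -m handwheel '[[-1,0,0,0.15,0,0,0],[-1,0,0,0.15,0,0,0],[-1,0,0,0.15,0,0,0]]'
```

```text
clock: 31.62
tool_pos: [0.6245, 0.0238, 0.3376]
orientation: [-180.0, -0.1, 164.5]
force: [-0.2, -0.6, 0.4]
opening: 0.0001
gripper_force: 0.0
clock: 32.0
tool_pos: [0.625, 0.0239, 0.328]
orientation: [180.0, 0.1, 164.5]
force: [-1.0, 0.6, 3.6]
opening: 0.0004
gripper_force: 1.8
clock: 32.38
tool_pos: [0.6251, 0.0239, 0.3163]
orientation: [180.0, 0.0, 164.5]
force: [0.6, 0.6, 3.8]
opening: 0.0003
gripper_force: 1.8
```

```bash
python3 -m handwheel '[[-1,0,0,0.15,0,0,0],[-1,0,0,0.15,0,0,0],[-1,0,0,0.15,0,0,0],[-1,0,0,0.1,0,0,0],[-1,0,0,0,0,0,0]]'
python3 - <<'E'
from h import *
print(get_obs()['tool_pos'])
S=snap('side')
h=cv2.cvtColor(S['color'],cv2.COLOR_RGB2HSV);m=cv2.inRange(h,np.array((0,110,60)),np.array((8,255,255)))[200:250,280:335]
print([(200+v,280+int(np.nonzero(m[v])[0].min()),280+int(np.nonzero(m[v])[0].max())) for v in range(50) if m[v].sum()>500])
from math import *
c,s=cos(radians(-15.5)),sin(radians(-15.5))
for z in(.093,.098,.103): print(z,proj(S,(.529+.036*c,-.0298+.036*s,z)),proj(S,(.527+.036*c,-.031+.036*s,z)))
E
```

```text
clock: 33.0
tool_pos: [0.6247, 0.0239, 0.302]
orientation: [-180.0, -0.0, 164.5]
force: [0.9, 1.0, 2.3]
opening: 0.0005
gripper_force: 0.8
[0.62470225 0.02387282 0.30196354]
[(224, 294, 320), (225, 293, 321), (226, 286, 324), (227, 286, 324), (228, 286, 324), (229, 287, 324), (230, 287, 295), (231, 287, 294), (232, 287, 292), (233, 287, 290), (234, 288, 289)]
0.093 [323.64388105 231.52099368] [324.51339805 231.54948137]
0.098 [323.65386817 229.83804023] [324.52502532 229.86639331]
0.103 [323.66388967 228.14875627] [324.53669161 228.17697339]
```

```bash
python3 -m handwheel '[[-1,0,0,0.05,0,0,0],[-1,0,0,0,0,0,0]]' && python3 -m handwheel '[[-1,0,0,-0.3,0,0,0],[-1,0,0,-0.8,0,0,0],[-1,0,0,-1,0,0,0],[-1,0,0,-1,0,0,0],[-1,0,0,-1,0,0,0]]'  && python3 -m handwheel '[[-1,0,0,-0.5,0,0,0],[-1,0,0,0,0,0,0],[-1,0,0,0,0,0,0],[-1,0,0,0,0,0,0]]'
python3 - <<'E'
from h import *
S=snap('side')
for lo,hi in(((0,110,60),(8,255,255)),((105,110,40),(125,255,255)),((14,120,40),(24,255,255))):
    m=cv2.inRange(cv2.cvtColor(S['color'],cv2.COLOR_RGB2HSV),np.array(lo),np.array(hi))[200:250,280:348]
    print([(200+v,280+int(np.nonzero(m[v])[0].min()),280+int(np.nonzero(m[v])[0].max())) for v in range(50) if m[v].sum()>500])
E
```

```text
clock: 33.3
tool_pos: [0.6246, 0.0238, 0.3009]
orientation: [-180.0, -0.0, 164.5]
force: [0.3, -0.1, 1.8]
opening: 0.0005
gripper_force: 0.9
clock: 33.92
tool_pos: [0.6245, 0.0238, 0.4046]
orientation: [-180.0, -0.0, 164.5]
force: [0.1, 0.4, -0.3]
opening: 0.0006
gripper_force: 0.0
clock: 34.42
tool_pos: [0.6247, 0.0239, 0.415]
orientation: [-179.9, -0.1, 164.5]
force: [-0.0, -0.2, -0.9]
opening: 0.0004
gripper_force: 0.0
[(223, 292, 296), (224, 288, 319), (225, 286, 320), (226, 286, 324), (227, 287, 324), (228, 287, 324), (229, 286, 324), (230, 287, 323), (231, 287, 295), (232, 287, 292), (233, 286, 290), (234, 288, 290)]
[(237, 326, 343), (238, 326, 343), (239, 326, 343), (240, 326, 343), (241, 326, 343), (242, 327, 343), (243, 328, 343), (244, 329, 342), (245, 333, 338)]
[(200, 341, 344), (201, 345, 347), (205, 341, 347), (209, 332, 339), (210, 331, 338), (211, 331, 338), (212, 331, 338), (213, 331, 338), (214, 331, 338), (215, 331, 339), (216, 331, 339), (217, 331, 340), (218, 330, 342), (219, 328, 343), (220, 327, 343), (221, 326, 344), (222, 326, 343), (223, 326, 343), (224, 325, 343), (225, 325, 343), (226, 325, 343), (227, 325, 343), (228, 326, 343), (229, 325, 343), (230, 325, 343), (231, 325, 343), (232, 325, 343), (233, 325, 343), (234, 325, 343), (235, 326, 341), (236, 329, 339)]
```

```bash
python3 -c "
from plant import *
print(close_job())"
```

```text
the job is handed in; nothing more can be done
None
```

The job is handed in, with no verdict returned: orange stands in the tray, blue is on the plate about 3–4 mm off centre (8 mm allowed) under the centred brass weight, and the marker blade is at about 99 mm against a loaded cap top I read as 97–100 mm. The robot is clear of everything.

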